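# Release and lift out the bayonet drain strainer

### The job

The drain strainer needs washing: swing the tap spout aside over the draining board, turn the strainer anticlockwise by its green bar, past the spring catch until it meets its stop, then lift it straight out. Set it down gently, upright and flat on the floor of the white drip tray, and leave the tray and the crockery where they stand.

Things in the scene. Friction and masses are not known exactly. Their poses are not given: they have to be found in the camera images.
- sink: Fixed steel sink unit with a round drain well. Origin: on the well's axis at table height, z up. The flat deck is 60 mm high and reaches 115 mm from the axis to -x, +y and -y, and 175 mm to +x. The tap column (17 mm radius) stands at x = 145, y = 0 mm. Both claws, catches and stop posts come in pairs, half a turn apart about the axis.
- claw (a point): Top of one black claw (80 mm above the table), 73 mm from the well axis at -62 degrees from sink x; the other is half a turn round. Each claw covers the lug ring from 58 to 89 mm radius and from 22 degrees clockwise to 33 degrees anticlockwise of this middle. A brass spring catch sits 34 degrees anticlockwise of each claw's middle.
- stop (a point): Top of one red stop post (80 mm above the table, 16 mm across), 66 mm from the well axis, 78 degrees anticlockwise of a claw's middle; the other is half a turn round. The strainer's lugs meet these posts when its bar lies along the sink's x axis.
- board (a point): Centre of the top of the fixed aluminium draining board, on the sink's +y side: 300 mm along sink x, 340 mm along y, 64 mm high beside the sink rising to 79 mm. A bottle brush is clipped along its +x rim (top 140 mm above the table).
- strainer: Loose steel strainer, about 0.35 kg. Origin: centre of its underside, z up, x along its bar (both ends alike). Basket 91 mm across, 42 mm deep; above it a collar 108 mm across, 8 mm thick, with two red lugs along +x and -x out to 72 mm. Seated, the collar rests on the deck (origin 18 mm above the table), the lugs lie under the claws and it cannot rise.
- bar (a point): Centre of the strainer's green bar, 83 mm above its underside: 170 mm long (strainer x), 14 mm wide, 16 mm tall, on a 22 mm stem. Turned anticlockwise from above, a catch is felt as a bump of up to about 10 N 25 to 42 degrees past the claws' middles, then the hard stop at about 62; there it lifts straight out. Clockwise never frees it.
- spout (a joint): Tap spout's hinge about the vertical column, rad: 0 points along sink -x, over the well; positive swings it towards the draining board (clockwise from above), range -0.3 to 1.75; it stays where left. Level steel tube, 22 mm diameter, axis 175 mm above the table, reaching 153 mm from the hinge; a 26 mm nozzle at its end hangs down to 143 mm above the table.
- spout_tip (a point): Point on the spout tube's axis above its nozzle, 142 mm from the hinge, 175 mm above the table.
- hinge_top (a point): Top of the blue cap on the spout's hinge axis, 203 mm above the table.
- tray: White plastic drip tray, loose, 0.9 kg, 175 mm square and 18 mm high, walls and floor 5 mm thick. Origin: centre of its underside; z up.
- mortar: Wooden mortar, 100 mm across, 70 mm high, standing on the table (it may stand where the tray might have been). Origin: centre of its underside.
- colander: Stainless colander on the draining board, 180 mm across, 80 mm high. Origin: centre of its underside.
- cups: Two nested purple plastic cups on the draining board, 72 mm across, 99 mm high together. Origin: centre of the underside.
- eggcup: White ceramic egg cup on the draining board, 50 mm across, 62 mm high. Origin: centre of its underside.
Mind the look-alikes: they are no part of the job. There is more than one size of the tray; the one meant has the size given above. What is shaped like the strainer but yellow is not meant.

How it is judged:
By the outcome, as a careful person would: the job done as asked, in the order asked, and still so for the second after the job is handed in, with the robot touching nothing.
It also fails if it takes over 67 s, if anything falls off the work surface, if the arm or the gripper's body presses on something with over 40 N, if the wrist force passes 120 N, or if a joint passes its speed limit or range.

### The arm

A 7-joint arm with a two-finger parallel gripper is mounted at the origin on the work surface. World frame = base frame: x ahead of the robot, y to its left, z up, the work surface at z = 0. Lengths are in m, angles in rad, forces in N, time in s.
With the tool pointing down it reaches from about 0.425 to 0.95 m from the base axis. Payload 16.7 kg.
Tool frame: the origin (TCP) lies between the finger pads; the fingertips stand 11 mm ahead of it and the grasp point (between the pads) lies 8 mm behind it; z points along the fingers, y is the line along which they close (so a half turn about z gives the same grasp; the last joint's range is limited). The gripper opens to 94 mm and grips with 3 to 60 N. Pads are 16 mm wide; open, the fingers measure 119 mm over their backs; the gripper's body (75 mm by 177 mm) begins 78 mm behind the grasp point.
Start: joints at [1.083, 0.426, 0.074, 1.606, -0.034, 1.111, -0.067], TCP at [0.224, -0.637, 0.216] pointing down, gripper open.
Joint ranges: [-2.85, 2.85], [-0.5, 2.14], [-1.23, 1.37], [0.21, 2.46], [-1.02, 4.16], [0.16, 2.05], [-2.73, 2.73]. Speed limits (rad/s): [1.89, 1.89, 2.39, 2.39, 3.01, 3.01, 3.01].

### API

Orientations are given as a unit quaternion [w, x, y, z].
In Python, from cell import sensors, optics, workorder gives the robot as it stands.
- The arm moves only by the tool apply_moves, never from a script. Its argument "steps" is a list of rows, each a list of 3 entries, a list of its own where there are three numbers: the turn, a rotation vector about the tool's x, y, z in degrees, then the shift along the tool's x, y, z in mm, then the opening, from 0 (shut) to 1 (fully open). A call has 1 to 8 rows; each row is the pose to reach, as a shift and turn from the pose commanded when the call began, along the tool's axes at that moment; what a row does not reach only later rows make up. A row lasts 1/12 s, in which the tool goes at most 41.7 mm and 7.16 degrees, less where a joint would pass 70% of its speed; a pose out of reach is approached as far as the arm can. A call with a gripper value outside its range is refused whole. The fingers move at their own pace and stop on an object; "squeeze" is the grip in N (left out, the last holds). Time passes only in rows, so rows that repeat a pose let the fingers close. It gives the time, the measured TCP pose, the force, the opening and the grip force at its end, in the units of the state.
- sensors.get_obs(): the state, without advancing time (a new reading comes with each control period).
- optics.snapshot(name): name is "scene" or "top" or "wrist"; returns the picture (400x640x3 uint8, red, green, blue); there is no depth.
- optics.calibration(name): a dict with "K" (3x3 intrinsics, pixels), "position" and "attitude" of the camera in the world. Camera axes: x right, y down, z forward; pixel columns grow to the right and rows downward; lengths in m; the calibration is good to about 2 mm. A picture is of the moment at which its call begins: read the wrist's pose just before it. calibration takes no time and is no camera call; for the wrist camera it gives the pose at the moment of the call.
- workorder.hand_in(): hands the job in; it is judged then, once.
The state is a dict: "time": time; "q": joint angles; "qd": joint speeds; "effort": joint torques, N m; "ee_pos": TCP position; "tcp_rot": TCP orientation; "ft_force": force on the tool from outside, world axes, zero at the start; "torque": the same for the moment, N m; "opening": finger opening in m; "grasp_force": force on a finger pad.
Only numpy, scipy, OpenCV 4.12 (cv2) and the standard library are available. Lean on these libraries where they do the work, as an engineer would, in place of code of your own. Each camera call takes 0.05 s, during which the arm holds its last target. There are 200 camera calls.

## Working session

There is one attempt and no reset: what is moved stays moved. The work goes in short steps, Python scripts to look and compute and a tool call to move; the robot and the scene stay as the last step left them, time stands still between calls to the robot, and variables do not carry over. Pictures are saved under pics/ and viewed, at most 10 in all, crops included, and the job is handed in when it is done.

Besides the shell and the picture viewer there is one more tool, called after "Call:" as name(argument=value, ...) on one line, values as JSON. apply_moves: Moves the arm, as the interface text tells. Its arguments: {"type":"object","properties":{"steps":{"type":"array"},"squeeze":{"type":"number"}},"required":["steps"]}

```bash
mkdir -p pics; ls; python3 - <<'E'
from cell import sensors, optics
import cv2
o=sensors.get_obs(); print({k:o[k] for k in('time','ee_pos','tcp_rot','opening','ft_force')})
for n in('scene','top'):
    cv2.imwrite(f'pics/{n}0.png',optics.snapshot(n)[:,:,::-1]); c=optics.calibration(n); print(n,c)
E
```

```text
pics
{'time': 0.0, 'ee_pos': array([ 0.22350837, -0.63646111,  0.21575742]), 'tcp_rot': array([-6.40000524e-04,  9.85775578e-01,  1.68065669e-01, -1.73855640e-04]), 'opening': 0.09388444425835157, 'ft_force': array([-0.69550806, -0.02424878,  0.28633566])}
scene {'K': array([[389.47634568,   0.        , 321.75548669],
       [  0.        , 389.47634568, 197.12116355],
       [  0.        ,   0.        ,   1.        ]]), 'position': array([ 1.32275585, -0.24053807,  1.18671853]), 'attitude': array([-0.28820846,  0.73714587,  0.57241562, -0.21422468])}
top {'K': array([[424.7785651 ,   0.        , 320.80795129],
       [  0.        , 424.7785651 , 202.49033387],
       [  0.        ,   0.        ,   1.        ]]), 'position': array([0.20942346, 0.02391621, 1.29962752]), 'attitude': array([-0.07496872,  0.70655459, -0.69991221,  0.0726856 ])}
```

View pics/top0.png

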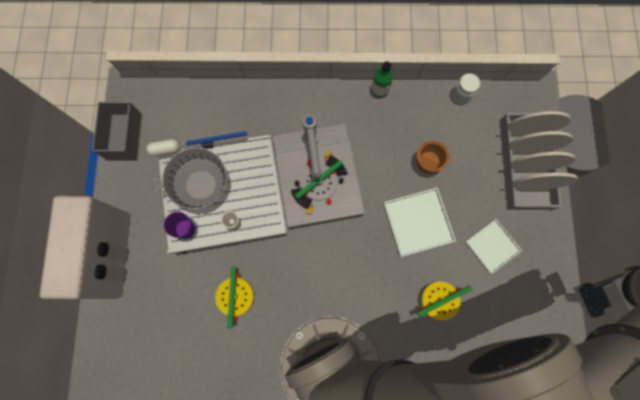

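View pics/scene0.png

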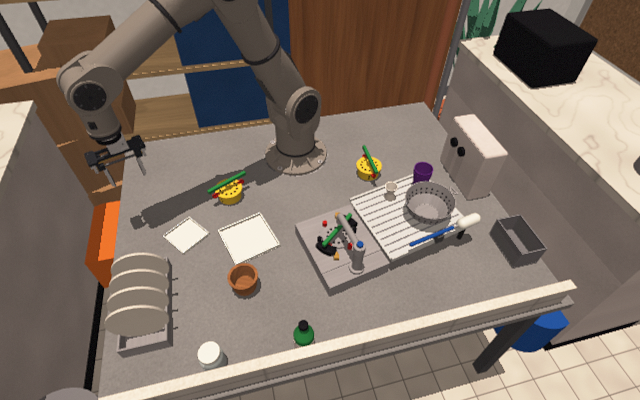

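Top view: the green-bar strainer in the sink is at (318,180), with the spout from the blue cap (310,120) over it. There are yellow look-alikes at (235,297) and (441,300). The trays are large (420,221) and small (493,246), and the mortar is at (432,156). The steel strainer in the sink and, by size, the large tray fit the description; I'll check sizes and one crop.

```bash
cat > h.py <<'E'
import numpy as np, cv2
from scipy.spatial.transform import Rotation as R
from cell import sensors, optics
def rot(q): return R.from_quat([q[1],q[2],q[3],q[0]])
def ray(c,uv):
    d=np.linalg.inv(c['K'])@np.array([uv[0],uv[1],1.]); return np.array(c['position']),rot(c['attitude']).apply(d)
def plane(c,uv,z):
    p,d=ray(c,uv); return p+d*(z-p[2])/d[2]
def proj(c,P):
    v=rot(c['attitude']).inv().apply(np.array(P)-c['position']); return (c['K']@(v/v[2]))[:2]
def tri(c1,u1,c2,u2):
    p,d=ray(c1,u1);q,e=ray(c2,u2); s=np.linalg.lstsq(np.c_[d,-e],q-p,rcond=None)[0]
    a=p+s[0]*d;b=q+s[1]*e; return (a+b)/2,np.linalg.norm(a-b)
def blobs(im,lo,hi,roi,mina=4):
    x0,y0,x1,y1=roi; h=cv2.cvtColor(im[y0:y1,x0:x1],cv2.COLOR_RGB2HSV)
    m=cv2.inRange(h,np.array(lo),np.array(hi))
    cs,_=cv2.findContours(m,cv2.RETR_EXTERNAL,cv2.CHAIN_APPROX_NONE)
    return m,[c.reshape(-1,2)+[x0,y0] for c in sorted(cs,key=lambda c:-len(c)) if len(c)>=mina]
E
cat > m1.py <<'E'
from h import *
T=optics.calibration('top');S=optics.calibration('scene')
t=cv2.imread('pics/top0.png')[:,:,::-1].copy(); s=cv2.imread('pics/scene0.png')[:,:,::-1].copy()
G=((45,100,40),(80,255,255));B=((100,100,50),(125,255,255));Rd=((0,150,90),(8,255,255))
for nm,im,c,roi in(('top',t,T,(280,100,360,225)),('scene',s,S,(300,200,375,285))):
    _,g=blobs(im,*G,roi); 
    for k in g[:3]: 
        r=cv2.minAreaRect(k.astype(np.float32)); bx=cv2.boxPoints(r)
        print(nm,'green',r, [plane(c,p,.109).round(3).tolist() for p in bx])
    _,b=blobs(im,*B,roi)
    for k in b[:3]: print(nm,'blue',len(k),k.mean(0),plane(c,k.mean(0),.203).round(4))
    _,b=blobs(im,*Rd,roi)
    for k in b[:5]: print(nm,'red',len(k),k.mean(0),plane(c,k.mean(0),.08).round(4))
m,w=blobs(t,(0,0,175),(179,45,255),(375,180,530,280),30)
for k in w[:3]:
    bx=cv2.boxPoints(cv2.minAreaRect(k.astype(np.float32))); P=np.array([plane(T,p,.018) for p in bx])
    print('tray',bx.round(1).tolist(),P.mean(0).round(4),np.linalg.norm(np.diff(P,axis=0),axis=1).round(3),np.degrees(np.arctan2(*(P[1]-P[0])[1::-1])))
a=cv2.resize(t[95:235,265:375][:,:,::-1],None,fx=3.5,fy=3.5,interpolation=cv2.INTER_CUBIC)
b=cv2.resize(s[195:290,285:390][:,:,::-1],(400,a.shape[0]),interpolation=cv2.INTER_CUBIC)
cv2.imwrite('pics/crop1.png',np.hstack([a,b])); print(a.shape)
E
python3 m1.py
```

```text
top green ((317.91925048828125, 179.3961639404297), (6.665639877319336, 57.44729232788086), 52.12501525878906) [[0.485, 0.109, 0.109], [0.592, -0.022, 0.109], [0.577, -0.034, 0.109], [0.47, 0.097, 0.109]]
top blue 16 [309. 120.] [0.6741 0.0634 0.203 ]
top red 10 [328.5 201. ] [0.473  0.0066 0.08  ]
top red 9 [308.55555556 162.77777778] [0.5896 0.067  0.08  ]
top red 4 [334. 172.] [ 0.5616 -0.0093  0.08  ]
scene green ((331.71234130859375, 235.2328643798828), (5.024869441986084, 27.636783599853516), 42.87890625) [[0.588, -0.037, 0.109], [0.52, 0.049, 0.109], [0.538, 0.057, 0.109], [0.604, -0.029, 0.109]]
scene green ((348.5000305175781, 216.00003051757812), (4.200000286102295, 6.40000057220459), 53.13010025024414) [[0.494, 0.077, 0.109], [0.481, 0.1, 0.109], [0.498, 0.104, 0.109], [0.511, 0.081, 0.109]]
scene blue 17 [359.64705882 243.88235294] [0.6822 0.0617 0.203 ]
scene red 14 [349.42857143 246.        ] [0.602  0.0625 0.08  ]
scene red 13 [324.38461538 222.84615385] [0.4832 0.0049 0.08  ]
tray [[384.3999938964844, 203.1999969482422], [434.8999938964844, 187.3000030517578], [451.8999938964844, 241.10000610351562], [401.3999938964844, 257.1000061035156]] [ 0.424  -0.2684  0.018 ] [0.166 0.173 0.162] -71.74540485367257
tray [[466.3999938964844, 241.1999969482422], [494.1000061035156, 219.6999969482422], [518.2999877929688, 250.8000030517578], [490.6000061035156, 272.29998779296875]] [ 0.3526 -0.4892  0.018 ] [0.111 0.115 0.109] -52.970843193700844
(490, 385, 3)
```

View pics/crop1.png

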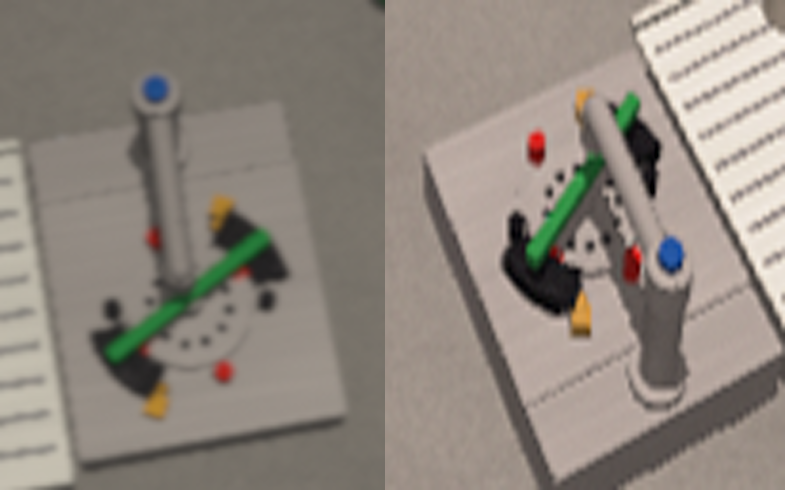

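Crop: the steel strainer's green bar lies claw to claw, with ends at crop (110,350) and (265,240). Spout runs from the blue cap (155,90) to its nozzle at about (178,285), and the red stop posts are at (153,238) and (222,372). The target and the large tray (about 170 mm, against 113 mm for the small one) are confirmed.

```bash
cat > plan.py <<'E'
from h import *
A=np.array([.532,.0368]); YAW=np.radians(10.8)
H,_=tri(optics.calibration('top'),(309,120),optics.calibration('scene'),(359.6,243.9))
def s2w(p): c,s=np.cos(YAW),np.sin(YAW); return A+np.array([[c,-s],[s,c]])@(np.array(p)/1000)
def heading(o): x=rot(o['tcp_rot']).apply([1,0,0]); return np.degrees(np.arctan2(x[1],x[0]))
def to(P,psi=None):
    "print turn (deg) and shift (mm) in tool axes to TCP point P, heading psi; also levels the tool"
    o=sensors.get_obs(); r=rot(o['tcp_rot']); sh=r.inv().apply(np.array(P)-o['ee_pos'])*1000
    h=np.radians(heading(o) if psi is None else psi); tgt=R.from_matrix(np.c_[[np.cos(h),np.sin(h),0],[np.sin(h),-np.cos(h),0],[0,0,-1]])
    print('turn',np.degrees((r.inv()*tgt).as_rotvec()).round(1).tolist(),'shift',sh.round(0).tolist())
E
python3 - <<'E'
from plan import *
T=optics.calibration('top')
print('H',H,s2w((145,0)), 'heading',heading(sensors.get_obs()))
n=plane(T,(315.9,176.4),.175); v=n[:2]-H[:2]; print('nozzle',n,np.linalg.norm(v),'spout angle',np.radians(180)+YAW-np.arctan2(v[1],v[0])%(2*np.pi))
for px,z in(((247,135),.14),((187,143),.14),((432,156),.07),((230,177),.15)): print(px,plane(T,px,z).round(3))
def poke(a,r=105,off=25): return s2w((145-r*np.cos(a)-off*np.sin(a), r*np.sin(a)-off*np.cos(a)))
P=poke(-.1,off=45); print(P); to([*P,.24],101)
h=np.radians(101);
for a in np.arange(-.1,1.35,.1):
    d=poke(a)-P; print(round(a,2),(1000*np.array([d@[np.cos(h),np.sin(h)],d@[np.sin(h),-np.cos(h)]])).round(0).tolist())
E
```

```text
H [0.6773109  0.06377062 0.19541971] [0.67443165 0.06397029] heading 19.34813005075165
nozzle [0.52118326 0.04290278 0.175     ] 0.15751605805258276 spout angle 0.055624182213948714
(247, 135) [0.653 0.244 0.14 ]
(187, 143) [0.627 0.416 0.14 ]
(432, 156) [ 0.617 -0.306  0.07 ]
(230, 177) [0.524 0.284 0.15 ]
[ 0.58657395 -0.00904357]
turn [-0.1, -0.0, -81.7] shift [550.0, -472.0, -24.0]
-0.1 [20.0, -2.0]
0.0 [30.0, -5.0]
0.1 [41.0, -7.0]
0.2 [52.0, -8.0]
0.3 [62.0, -7.0]
0.4 [73.0, -6.0]
0.5 [84.0, -4.0]
0.6 [94.0, -0.0]
0.7 [104.0, 4.0]
0.8 [113.0, 9.0]
0.9 [122.0, 16.0]
1.0 [130.0, 23.0]
1.1 [137.0, 31.0]
1.2 [144.0, 39.0]
1.3 [150.0, 48.0]
```

Call:
apply_moves(steps=[[[0,0,-82],[550,-472,-24],0],[[0,0,-82],[550,-472,-24],0],[[0,0,-82],[550,-472,-24],0],[[0,0,-82],[550,-472,-24],0],[[0,0,-82],[550,-472,-24],0],[[0,0,-82],[550,-472,-24],0],[[0,0,-82],[550,-472,-24],0],[[0,0,-82],[550,-472,-24],0]], squeeze=40)

```text
time: 0.77
ee_pos: [0.3907, -0.3464, 0.2276]
tcp_rot: [0.0, 0.783, 0.623, -0.0]
ft_force: [1.3, 0.1, -0.1]
opening: 0.044
grasp_force: 0.0
```

```bash
python3 -c "
from plan import *
to([.5866,-.009,.24],101)"
```

```text
turn [-0.0, 0.0, -24.0] shift [373.0, 115.0, -13.0]
```

Call:
apply_moves(steps=[[[0,0,-24],[373,115,-13],0],[[0,0,-24],[373,115,-13],0],[[0,0,-24],[373,115,-13],0],[[0,0,-24],[373,115,-13],0],[[0,0,-24],[373,115,-13],0],[[0,0,-24],[373,115,-13],0],[[0,0,-24],[373,115,-13],0],[[0,0,-24],[373,115,-13],0]])

```text
time: 1.43
ee_pos: [0.5598, -0.0595, 0.2387]
tcp_rot: [0.0, 0.639, 0.77, -0.0]
ft_force: [1.4, -0.2, 0.7]
opening: 0.0006
grasp_force: 0.0
```

```bash
python3 -c "
from plan import *
to([.5866,-.009,.24],101)"
```

```text
turn [-0.0, 0.0, -0.4] shift [45.0, 36.0, -1.0]
```

Call:
apply_moves(steps=[[[0,0,0],[30,26,0],0],[[0,0,0],[30,26,0],0],[[0,0,0],[30,26,0],0]])

```text
time: 1.68
ee_pos: [0.5797, -0.0244, 0.2381]
tcp_rot: [-0.001, 0.637, 0.771, 0.0]
ft_force: [0.1, -1.4, -0.1]
opening: 0.0002
grasp_force: 0.0
```

```bash
python3 -c "
from plan import *
to([.5866,-.009,.163],101)"
```

```text
turn [-0.0, -0.1, -0.1] shift [14.0, 10.0, 75.0]
```

Call:
apply_moves(steps=[[[0,0,0],[8,9,25],0],[[0,0,0],[8,9,50],0],[[0,0,0],[8,9,75],0],[[0,0,0],[8,9,75],0],[[0,0,0],[8,9,75],0]])

```text
time: 2.1
ee_pos: [0.5857, -0.0186, 0.1631]
tcp_rot: [-0.001, 0.639, 0.769, -0.001]
ft_force: [0.3, 0.5, 0.7]
opening: 0.0004
grasp_force: 0.0
```

```bash
python3 -c "
from plan import *
to([.5866,-.009,.163],101)"
```

```text
turn [-0.1, -0.0, -0.4] shift [9.0, 3.0, 0.0]
```

Call:
apply_moves(steps=[[[0,0,0],[20,2,0],0],[[0,0,0],[32,0,0],0],[[0,0,0],[42,-2,0],0],[[0,0,0],[52,-4,0],0],[[0,0,0],[62,-5,0],0],[[0,0,0],[72,-4,0],0],[[0,0,0],[82,-3,0],0],[[0,0,0],[92,-1,0],0]])

```text
time: 2.77
ee_pos: [0.5687, 0.0734, 0.1638]
tcp_rot: [0.0, 0.639, 0.77, -0.0]
ft_force: [0.4, -2.9, 0.0]
opening: 0.0001
grasp_force: 1.2
```

```bash
python3 -c "
from plan import *
def poke(a,r=105,off=25): return s2w((145-r*np.cos(a)-off*np.sin(a), r*np.sin(a)-off*np.cos(a)))
for a in (.6,.7,.8,.9,1,1.1,1.2,1.3): to([*poke(a),.163],101)"
```

```text
turn [0.0, 0.0, -0.4] shift [10.0, 1.0, 1.0]
turn [0.0, 0.0, -0.4] shift [19.0, 6.0, 1.0]
turn [0.0, 0.0, -0.4] shift [29.0, 11.0, 1.0]
turn [0.0, 0.0, -0.4] shift [38.0, 17.0, 1.0]
turn [0.0, 0.0, -0.4] shift [46.0, 24.0, 1.0]
turn [0.0, 0.0, -0.4] shift [53.0, 32.0, 1.0]
turn [0.0, 0.0, -0.4] shift [60.0, 41.0, 1.0]
turn [0.0, 0.0, -0.4] shift [66.0, 50.0, 1.0]
```

Call:
apply_moves(steps=[[[0,0,0],[6,2,0],0],[[0,0,0],[16,7,0],0],[[0,0,0],[25,12,0],0],[[0,0,0],[34,18,0],0],[[0,0,0],[43,26,0],0],[[0,0,0],[51,35,0],0],[[0,0,0],[57,43,0],0],[[0,0,0],[60,48,0],0]])

```text
time: 3.43
ee_pos: [0.6056, 0.1422, 0.1635]
tcp_rot: [-0.0, 0.638, 0.77, 0.0]
ft_force: [-0.2, -2.2, 0.2]
opening: 0.0005
grasp_force: 1.0
```

```bash
python3 - <<'E'
from plan import *
def poke(a,r=105,off=25): return s2w((145-r*np.cos(a)-off*np.sin(a), r*np.sin(a)-off*np.cos(a)))
to([*poke(1.3),.163],101)
cv2.imwrite('pics/scene1.png',cv2.resize(optics.snapshot('scene')[150:320,240:500,::-1],None,fx=3,fy=3))
E
```

```text
turn [-0.0, -0.0, -0.3] shift [5.0, 1.0, 0.0]
```

View pics/scene1.png

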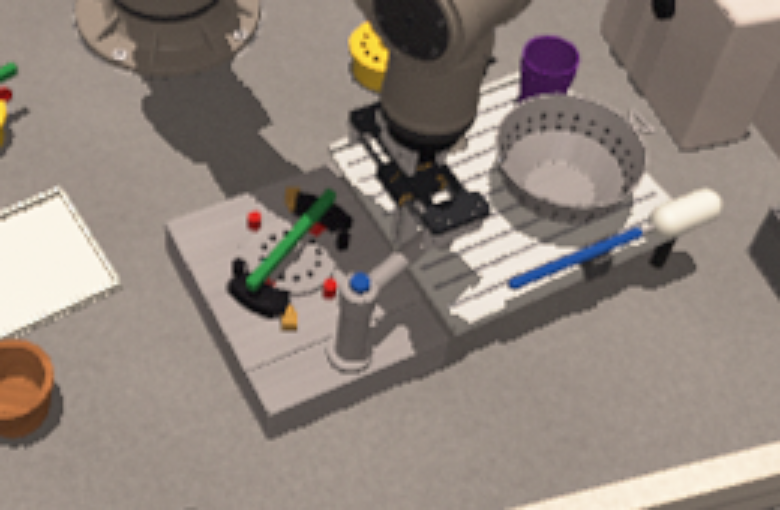

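Spout now points over the draining board (blue cap at (358,283), tube running right-up to (410,255)), and the bar is clear with its ends at (252,283) and (330,195). Next I retract and hover above the near half of the bar.

Call:
apply_moves(steps=[[[0,0,0],[-15,-15,-10],0],[[0,0,0],[-30,-30,-40],0],[[0,0,-5],[-45,-60,-60],0.4],[[0,0,-12],[-60,-90,-60],0.5],[[0,0,-20],[-55,-105,-60],0.5],[[0,0,-26],[-55,-105,-60],0.5],[[0,0,-28],[-55,-105,-60],0.5],[[0,0,-28],[-55,-105,-60],0.5]])

```text
time: 4.15
ee_pos: [0.5119, 0.067, 0.224]
tcp_rot: [0.0, 0.433, 0.902, 0.0]
ft_force: [-0.0, 0.2, 0.1]
opening: 0.0367
grasp_force: 0.0
```

```bash
python3 - <<'E'
from plan import *
to([.5036,.0719,.2],129.2)
sensors.get_obs()
c=optics.calibration('wrist'); im=optics.snapshot('wrist'); cv2.imwrite('pics/w1.png',im[:,:,::-1])
G=((45,100,40),(80,255,255))
_,g=blobs(im,*G,(0,0,640,400),30)
for k in g[:3]:
    r=cv2.minAreaRect(k.astype(np.float32)); P=np.array([plane(c,p,.109) for p in cv2.boxPoints(r)])
    print(r,P.round(3).tolist(),P.mean(0))
print(c)
E
```

```text
turn [0.0, 0.0, -0.5] shift [9.0, -3.0, 24.0]
((320.90911865234375, 223.000732421875), (146.0941619873047, 13.338385581970215), 89.5264892578125) [[0.475, 0.098, 0.109], [0.485, 0.107, 0.109], [0.592, -0.022, 0.109], [0.58, -0.032, 0.109]] [0.53307449 0.03769306 0.109     ]
{'K': array([[283.60755375,   0.        , 321.59345148],
       [  0.        , 283.60755375, 197.31199474],
       [  0.        ,   0.        ,   1.        ]]), 'position': array([0.46138073, 0.12855366, 0.39224261]), 'attitude': array([0.13095323, 0.93445551, 0.32795244, 0.04573137])}
```

View pics/w1.png

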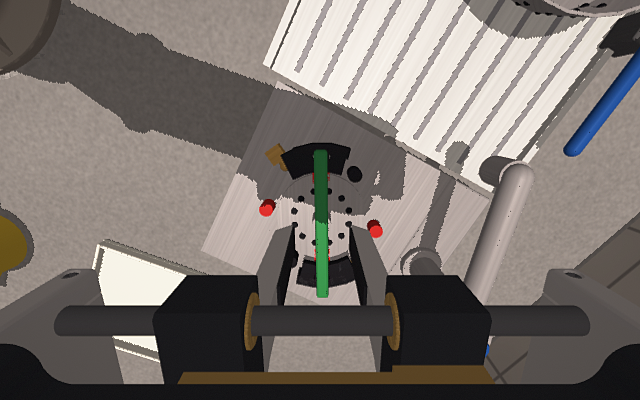

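Wrist view: the fingers straddle the green bar (column 321, rows 150–297). The red stops are at (266,210) and (375,230), and the spout is off to the right, over the board. Descending.

Call:
apply_moves(steps=[[[0,0,0],[5,-2,30],0.5],[[0,0,0],[9,-2,60],0.5],[[0,0,0],[9,-2,90],0.5],[[0,0,0],[9,-2,112],0.5],[[0,0,0],[9,-2,123],0.5],[[0,0,0],[9,-2,127],0.5],[[0,0,0],[9,-2,127],0.5],[[0,0,0],[9,-2,127],0.5]])

```text
time: 4.87
ee_pos: [0.5053, 0.0732, 0.0976]
tcp_rot: [0.0, 0.434, 0.901, 0.0]
ft_force: [0.9, 0.2, 0.9]
opening: 0.0474
grasp_force: 0.0
```

```bash
python3 -c "
from plan import *
to([.5041,.0724,.097],129)"
```

```text
turn [0.1, 0.0, -0.4] shift [0.0, -1.0, 1.0]
```

Close, at 40 N.

Call:
apply_moves(steps=[[[0,0,0],[0,-1,0],0],[[0,0,0],[0,-1,0],0],[[0,0,0],[0,-1,0],0],[[0,0,0],[0,-1,0],0],[[0,0,0],[0,-1,0],0],[[0,0,0],[0,-1,0],0]], squeeze=40)

```text
time: 5.37
ee_pos: [0.5042, 0.0725, 0.097]
tcp_rot: [0.0, 0.433, 0.901, 0.0]
ft_force: [0.4, -0.1, 3.3]
opening: 0.0137
grasp_force: 39.9
```

```bash
python3 -c "
from plan import *
a0=129.0
o=sensors.get_obs();B=np.array([.5325,.0375]);rr=np.linalg.norm(o['ee_pos'][:2]-B);d=o['ee_pos'][:2]-B;p0=np.degrees(np.arctan2(d[1],d[0]));print(rr,p0,heading(o),o['torque'])
h=np.radians(heading(o))
for t in range(0,68,4):
  q=np.radians(p0+t); e=B+rr*np.array([np.cos(q),np.sin(q)])-o['ee_pos'][:2]; print(t,(1000*np.array([e@[np.cos(h),np.sin(h)],e@[np.sin(h),-np.cos(h)]])).round(1).tolist())"
```

```text
0.04498860494753044 128.91308617772987 128.64836068997022 [ 0.08440035 -0.29832982  0.09307515]
0 [0.0, 0.0]
4 [-0.1, -3.1]
8 [-0.5, -6.3]
12 [-1.0, -9.3]
16 [-1.8, -12.4]
20 [-2.8, -15.4]
24 [-4.0, -18.3]
28 [-5.4, -21.1]
32 [-6.9, -23.8]
36 [-8.7, -26.4]
40 [-10.7, -28.9]
44 [-12.8, -31.2]
48 [-15.0, -33.4]
52 [-17.5, -35.4]
56 [-20.0, -37.2]
60 [-22.7, -38.9]
64 [-25.5, -40.3]
```

Call:
apply_moves(steps=[[[0,0,-4],[0,-3,0],0],[[0,0,-8],[-0.5,-6,0],0],[[0,0,-12],[-1,-9.5,0],0],[[0,0,-16],[-2,-12.5,0],0],[[0,0,-20],[-3,-15.5,0],0],[[0,0,-24],[-4,-18.5,0],0],[[0,0,-28],[-5.5,-21,0],0],[[0,0,-32],[-7,-24,0],0]])

```text
time: 6.03
ee_pos: [0.4898, 0.0519, 0.097]
tcp_rot: [0.0, 0.167, 0.986, 0.0]
ft_force: [0.8, 0.3, 3.5]
opening: 0.0142
grasp_force: 40.0
```

```bash
cat > arc.py <<'E'
from plan import *
o=sensors.get_obs();B=np.array([.5325,.0375]);d=o['ee_pos'][:2]-B;p0=np.degrees(np.arctan2(d[1],d[0]));print(np.linalg.norm(d),p0,heading(o),o['torque'].round(2),o['grasp_force'])
E
python3 arc.py
```

```text
0.0450496839530489 161.30430075285815 160.83026962293638 [ 0.04 -0.24 -0.24] 40.03599286079407
```

Call:
apply_moves(steps=[[[0,0,-4],[0,-3,0],0],[[0,0,-8],[-0.5,-6,0],0],[[0,0,-12],[-1,-9.5,0],0],[[0,0,-16],[-2,-12.5,0],0],[[0,0,-20],[-3,-15.5,0],0],[[0,0,-24],[-4,-18.5,0],0],[[0,0,-28],[-5.5,-21,0],0],[[0,0,-30],[-6,-22.5,0],0]])

```text
time: 6.7
ee_pos: [0.4882, 0.0284, 0.097]
tcp_rot: [0.0, -0.094, 0.996, 0.0]
ft_force: [0.8, -0.3, 6.1]
opening: 0.0135
grasp_force: 40.0
```

```bash
python3 arc.py
```

```text
0.04525593776633559 -168.34320423967188 -169.15786219178543 [ 0.11 -0.27 -0.22] 39.98740017414093
```

Call:
apply_moves(steps=[[[0,0,-1],[0,-1,0],0],[[0,0,-2],[0,-2,0],0],[[0,0,-3],[0,-3,0],0],[[0,0,-3],[0,-3,0],0]])

```text
time: 7.03
ee_pos: [0.4883, 0.028, 0.097]
tcp_rot: [0.0, -0.12, 0.993, 0.001]
ft_force: [-2.9, 13.2, 6.8]
opening: 0.0138
grasp_force: 41.0
```

```bash
python3 arc.py
```

```text
0.0452257998669376 -167.8619886130611 -166.25321352063986 [ 3.18  0.65 -0.72] 40.96861124038696
```

Call:
apply_moves(steps=[[[0,0,3],[0,2.5,0],0],[[0,0,3],[0,2.5,0],0],[[0,0,3],[0,2.5,0],0.5],[[0,0,3],[0,2.5,0],0.5],[[0,0,3],[0,2.5,0],0.5],[[0,0,3],[0,2.5,0],0.5]])

```text
time: 7.53
ee_pos: [0.4875, 0.0279, 0.0965]
tcp_rot: [-0.0, -0.093, 0.996, -0.0]
ft_force: [0.4, 0.7, -0.2]
opening: 0.0371
grasp_force: 0.0
```

```bash
python3 arc.py; python3 -c "
from plan import *
to([.5325,.0375,.105],191)"
```

```text
0.046034474484495505 -167.9135273642044 -169.33322201123988 [ 0.08 -0.12  0.02] 0.0
turn [-0.0, -0.0, -0.3] shift [-46.0, 1.0, -9.0]
```

Call:
apply_moves(steps=[[[0,0,0],[0,0,-9],0.5],[[0,0,0],[-15,0,-9],0.5],[[0,0,0],[-30,1,-9],0.5],[[0,0,0],[-46,1,-9],0.5],[[0,0,0],[-46,1,-9],0.5],[[0,0,0],[-46,1,-9],0.5]])

```text
time: 8.03
ee_pos: [0.5328, 0.0379, 0.1059]
tcp_rot: [-0.0, -0.093, 0.996, 0.0]
ft_force: [-0.1, 0.6, 1.5]
opening: 0.0471
grasp_force: 0.0
```

```bash
python3 - <<'E'
from plan import *
to([.5325,.0375,.105],191)
c=optics.calibration('wrist'); im=optics.snapshot('wrist'); cv2.imwrite('pics/w2.png',im[:,:,::-1])
_,g=blobs(im,(45,100,40),(80,255,255),(0,0,640,400),20)
for k in g[:3]:
    P=np.array([plane(c,p,.109) for p in cv2.boxPoints(cv2.minAreaRect(k.astype(np.float32)))]);print(P.round(3).tolist(),P.mean(0).round(4))
E
```

```text
turn [0.0, -0.0, -0.3] shift [0.0, -0.0, 1.0]
[[0.576, 0.037, 0.109], [0.451, 0.015, 0.109], [0.449, 0.027, 0.109], [0.573, 0.052, 0.109]] [0.5124 0.0325 0.109 ]
[[0.601, 0.043, 0.109], [0.599, 0.055, 0.109], [0.613, 0.058, 0.109], [0.615, 0.046, 0.109]] [0.607  0.0505 0.109 ]
```

View pics/w2.png

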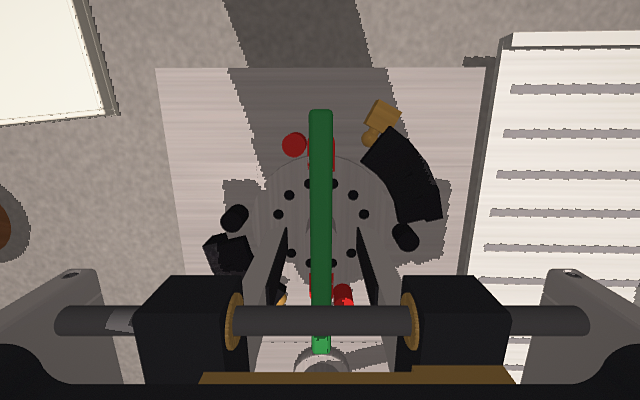

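Bar (column 320, rows 110–355) is along sink x, with its lugs against the red posts at (294,145) and (343,295) and clear of the claws. The fingers are centred, so I grip.

Call:
apply_moves(steps=[[[0,0,0],[0,0,1],0],[[0,0,0],[0,0,1],0],[[0,0,0],[0,0,1],0],[[0,0,0],[0,0,1],0],[[0,0,0],[0,0,1],0],[[0,0,0],[0,0,-4],0],[[0,0,0],[0,0,-10],0],[[0,0,0],[0,0,-16],0]], squeeze=50)

```text
time: 8.75
ee_pos: [0.5324, 0.0376, 0.122]
tcp_rot: [-0.0, -0.093, 0.996, 0.0]
ft_force: [0.3, -0.4, -4.1]
opening: 0.0136
grasp_force: 50.0
```

Call:
apply_moves(steps=[[[0,0,0],[0,0,-10],0],[[0,0,0],[0,0,-22],0],[[0,0,0],[0,0,-36],0],[[0,0,0],[0,0,-52],0],[[0,0,0],[0,0,-68],0],[[0,0,0],[0,0,-84],0],[[0,0,0],[0,0,-95],0],[[0,0,0],[0,0,-95],0]])

```text
time: 9.42
ee_pos: [0.5338, 0.0379, 0.2195]
tcp_rot: [0.002, -0.093, 0.996, -0.0]
ft_force: [0.7, -0.7, -4.9]
opening: 0.0136
grasp_force: 50.0
```

```bash
python3 - <<'E'
from plan import *
T=optics.calibration('top'); im=optics.snapshot('top')
g=cv2.cvtColor(im,cv2.COLOR_RGB2HSV)[180:280,375:460]
for th in (140,150,160):
    m,w=blobs(im,(0,0,th),(179,60,255),(375,170,463,275),60)
    for k in w[:1]:
        P=np.array([plane(T,p,.018) for p in cv2.boxPoints(cv2.minAreaRect(k.astype(np.float32)))])
        print(th,P.mean(0).round(4),np.linalg.norm(np.diff(P,axis=0),axis=1).round(3),np.degrees(np.arctan2(*(P[1]-P[0])[1::-1])))
S=optics.calibration('scene'); im=optics.snapshot('scene')
for th in (150,170,190):
    m,w=blobs(im,(0,0,th),(179,60,255),(211,200,290,275),60)
    for k in w[:1]:
        ap=cv2.approxPolyDP(k.reshape(-1,1,2).astype(np.int32),4,True).reshape(-1,2)
        P=np.array([plane(S,p,.018) for p in ap]);print(th,P.round(3).tolist(),P.mean(0))
to([.424,-.268,.2165],165)
im=optics.snapshot('scene');cv2.imwrite('pics/s2.png',cv2.resize(im[150:330,190:450,::-1],None,fx=3,fy=3))
E
```

```text
140 [ 0.4493 -0.334   0.018 ] [0.078 0.193 0.076] -58.50649020003277
150 [ 0.4515 -0.3358  0.018 ] [0.076 0.191 0.074] -55.86668144657154
160 [ 0.4407 -0.3206  0.018 ] [0.076 0.18  0.074] -69.2994677093238
150 [[0.214, -0.391, 0.018], [0.557, -0.414, 0.018], [0.57, -0.365, 0.018], [0.525, -0.295, 0.018], [0.596, -0.259, 0.018], [0.622, -0.156, 0.018], [0.289, -0.089, 0.018], [0.245, -0.267, 0.018], [0.27, -0.321, 0.018], [0.254, -0.382, 0.018], [0.22, -0.368, 0.018]] [ 0.39655694 -0.3007965   0.018     ]
170 [[0.323, -0.211, 0.018], [0.368, -0.376, 0.018], [0.537, -0.331, 0.018], [0.491, -0.167, 0.018]] [ 0.42975634 -0.27114041  0.018     ]
190 [[0.322, -0.215, 0.018], [0.368, -0.376, 0.018], [0.537, -0.331, 0.018], [0.491, -0.167, 0.018]] [ 0.4295217 -0.2720833  0.018    ]
turn [-0.0, 0.0, 25.6] shift [163.0, -280.0, 0.0]
```

View pics/s2.png

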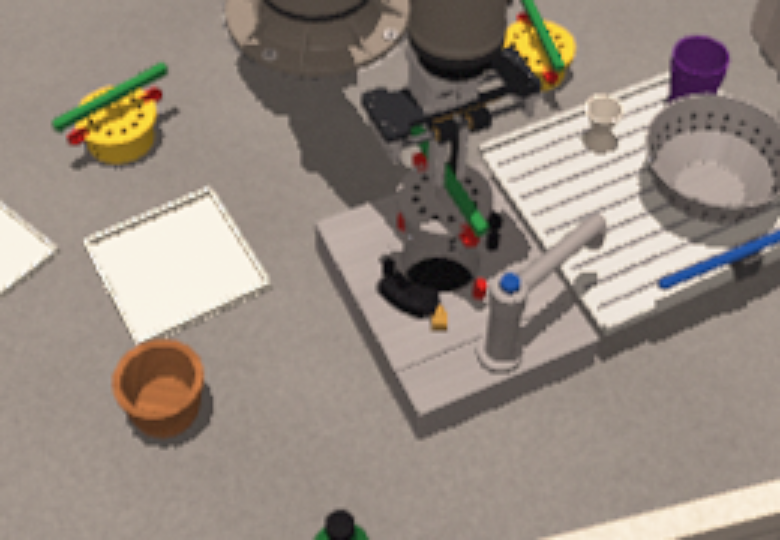

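The strainer is out of the well and hanging level, the spout is over the board, and the tray is clear at (178,265). Carrying it to the tray.

Call:
apply_moves(steps=[[[0,0,2],[10,-17,0],0],[[0,0,4],[23,-40,0],0],[[0,0,7],[37,-65,0],0],[[0,0,10],[51,-90,0],0],[[0,0,13],[65,-115,0],0],[[0,0,15],[80,-140,0],0],[[0,0,17],[94,-165,0],0],[[0,0,20],[108,-190,0],0]])

```text
time: 10.23
ee_pos: [0.4604, -0.1702, 0.2158]
tcp_rot: [-0.001, 0.082, 0.997, 0.0]
ft_force: [-0.0, -0.7, -4.8]
opening: 0.0132
grasp_force: 50.0
```

```bash
python3 -c "
from plan import *
to([.427,-.27,.2165],165)"
```

```text
turn [0.0, -0.1, 5.6] shift [17.0, -104.0, -1.0]
```

Call:
apply_moves(steps=[[[0,0,1],[5,-25,0],0],[[0,0,2],[10,-48,0],0],[[0,0,3],[14,-68,0],0],[[0,0,4],[16,-82,0],0],[[0,0,5],[17,-90,0],0],[[0,0,5],[17,-93,0],0],[[0,0,5],[17,-93,0],0],[[0,0,5],[17,-93,0],0]])

```text
time: 10.9
ee_pos: [0.4302, -0.257, 0.2165]
tcp_rot: [-0.0, 0.124, 0.992, 0.0]
ft_force: [0.0, 0.9, -4.2]
opening: 0.0134
grasp_force: 50.0
```

```bash
python3 -c "
from plan import *
to([.427,-.27,.092],165)"
```

```text
turn [0.0, -0.0, 0.7] shift [-0.0, -13.0, 124.0]
```

Call:
apply_moves(steps=[[[0,0,0],[0,-6,15],0],[[0,0,0],[0,-12,35],0],[[0,0,0],[0,-13,55],0],[[0,0,0],[0,-13,75],0],[[0,0,0],[0,-13,92],0],[[0,0,0],[0,-13,104],0],[[0,0,0],[0,-13,112],0],[[0,0,0],[0,-13,115],0]])

```text
time: 11.57
ee_pos: [0.4265, -0.2699, 0.1008]
tcp_rot: [-0.0, 0.124, 0.992, 0.0]
ft_force: [0.5, 0.4, -4.3]
opening: 0.0136
grasp_force: 50.0
```

```bash
python3 -c "
from plan import *
to([.427,-.27,.092],165)"
```

```text
turn [0.0, -0.1, 0.7] shift [-0.0, -0.0, 9.0]
```

Gently down until contact.

Call:
apply_moves(steps=[[[0,0,0],[0,0,2],0],[[0,0,0],[0,0,4],0],[[0,0,0],[0,0,5],0],[[0,0,0],[0,0,6],0],[[0,0,0],[0,0,7],0],[[0,0,0],[0,0,7.5],0],[[0,0,0],[0,0,7.5],0]])

```text
time: 12.15
ee_pos: [0.4265, -0.2707, 0.0942]
tcp_rot: [0.0, 0.125, 0.992, -0.0]
ft_force: [-1.2, -0.4, -5.1]
opening: 0.0137
grasp_force: 50.0
```

Call:
apply_moves(steps=[[[0,0,0],[0,0,0.5],0],[[0,0,0],[0,0,1],0],[[0,0,0],[0,0,1.5],0],[[0,0,0],[0,0,1.5],0]])

```text
time: 12.48
ee_pos: [0.4266, -0.2709, 0.0934]
tcp_rot: [0.0, 0.125, 0.992, -0.0]
ft_force: [-5.1, 1.8, 12.5]
opening: 0.0133
grasp_force: 50.0
```

Call:
apply_moves(steps=[[[0,0,0],[0,0,-0.8],0],[[0,0,0],[0,0,-0.8],0],[[0,0,0],[0,0,-0.8],0.2],[[0,0,0],[0,0,-0.8],0.3],[[0,0,0],[0,0,-0.8],0.5],[[0,0,0],[0,0,-0.8],0.5],[[0,0,0],[0,0,-0.8],0.5]], squeeze=10)

```text
time: 13.07
ee_pos: [0.4266, -0.2707, 0.0935]
tcp_rot: [0.0, 0.125, 0.992, 0.0]
ft_force: [0.7, 0.4, 0.0]
opening: 0.0422
grasp_force: 0.0
```

Call:
apply_moves(steps=[[[0,0,0],[0,0,-10],0.5],[[0,0,0],[0,0,-30],0.5],[[0,0,0],[0,0,-60],0.5],[[0,0,0],[0,0,-100],0.5],[[0,0,0],[0,0,-140],0.5],[[0,0,0],[-40,40,-150],0.5],[[0,0,0],[-75,75,-150],0.5],[[0,0,0],[-75,75,-150],0.5]])

```text
time: 13.73
ee_pos: [0.5209, -0.2145, 0.246]
tcp_rot: [0.002, 0.125, 0.992, -0.0]
ft_force: [-0.2, 0.8, -0.3]
opening: 0.0467
grasp_force: 0.0
```

```bash
python3 - <<'E'
from h import *
im=optics.snapshot('scene');a=cv2.resize(im[150:330,190:450,::-1],None,fx=2.2,fy=2.2)
cv2.imwrite('pics/s3.png',a)
E
```

```text
(no output)
```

View pics/s3.png

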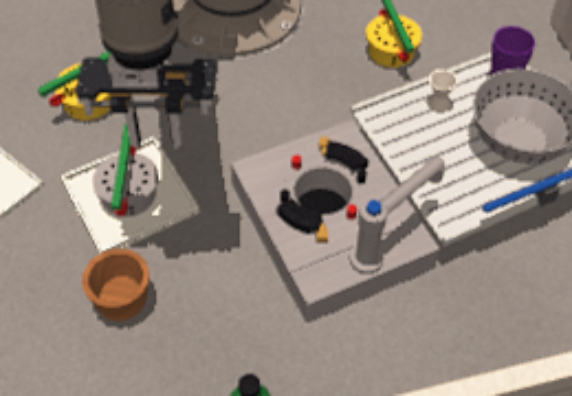

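The strainer stands upright and central in the tray (125,180). The mortar and crockery have not moved, and the spout points over the board (435,170).

```bash
python3 -c "
from cell import workorder
print(workorder.hand_in())"
```

```text
the job is handed in; nothing more can be done
None
```

The job is handed in after about 14 s of robot time: the spout is over the draining board, and the strainer was turned past the catch to its stop, lifted out and set down upright in the drip tray; the last picture shows the tray and crockery where they were.

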